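Angle the display bar past the post into the case's bay

ROBOT

A 7-joint arm with a two-finger parallel gripper is mounted at the origin on the work surface. World frame = base frame: x ahead of the robot, y to its left, z up, the work surface at z = 0. Lengths are in m, angles in rad, forces in N, time in s.
With the tool pointing down it reaches from about 0.4 to 0.925 m from the base axis. Payload 4.1 kg.
Tool frame: the origin (TCP) lies where the fingers leave the gripper's body, on its centre line; the fingertips stand 73 mm ahead of it and the grasp point (between the pads) lies 54 mm ahead of it; z points along the fingers, y is the direction in which the jaws open and shut (so a half turn about z gives the same grasp; the last joint's range is limited). The gripper opens to 85 mm and grips with 20 to 120 N. Pads are 22 mm wide; open, the fingers measure 114 mm over their backs; the gripper's body (76 mm by 85 mm) begins 54 mm behind the grasp point. The pads swing forward as they close: fully open they stand 13 mm farther back than shut.
Start: joints at [1.149, 0.398, 0.045, 1.537, -0.019, 1.207, -0.051], TCP at [0.206, -0.616, 0.304] pointing down, gripper open.
Joint ranges: [-2.82, 2.82], [-0.49, 2.23], [-1.37, 1.46], [0, 2.46], [-1.36, 4.5], [0.23, 2], [-2.94, 2.94]. Speed limits (rad/s): [2.57, 2.57, 3.14, 3.14, 3.14, 3.14, 3.14].

INTERFACE

Orientations are given as a unit quaternion [w, x, y, z].
In Python, from rig import bot gives the robot as it stands.
- The arm moves only by the tool apply_moves, never from a script. Its argument "motion" is a list of rows, each a list of 3 entries, a list of its own where there are three numbers: the opening, from 0 (shut) to 1 (fully open), then the shift along the tool's x, y, z in cm, then the turn about the tool's z in degrees. In form: [[hand, [tx, ty, tz], turn], ...]. A call has 1 to 20 rows; each row shifts and turns the commanded pose from where the row before left it, along the tool's axes as they then stand; what a row does not reach is not made up. A row lasts 1/8 s, in which the tool goes at most 62.5 mm and 10.7 degrees, less where a joint would pass 70% of its speed; a pose out of reach is approached as far as the arm can. A call is refused whole if a number of a shift passes 6.25 or a number of a turn 10.7, either way. A call with a gripper value outside its range is refused whole. The fingers move at their own pace and stop on an object; "grip_force" is the grip in N (left out, the last holds). Time passes only in rows, so rows that do not move let the fingers close. It gives the time, the measured TCP pose, the force and the opening at its end, in the units of the state.
- bot.observe(): the state, without advancing time (a new reading comes with each control period).
- bot.grab_frame(name): name is "side" or "top"; returns (picture, depth): 480x640x3 uint8, red, green, blue; 480x640 float32, m along the optical axis (not along the pixel's ray), 0 where there is no reading.
- bot.calibration(name): a dict with "camera_matrix" (3x3 intrinsics, pixels), "rvec" (rotation vector, rad) and "tvec" (3), from world to camera coordinates, as OpenCV has them. Camera axes: x right, y down, z forward; pixel columns grow to the right and rows downward; lengths in m; the calibration is good to about 2 mm. A picture is of the moment at which its call begins. calibration takes no time and is no camera call.
- bot.hand_in(): hands the job in, once; it reports no verdict.
The state is a dict: "clock": time; "joints": joint angles; "qd": joint speeds; "joint_torque": joint torques, N m; "tool_pos": TCP position; "orientation": TCP orientation; "force": force on the tool from outside, world axes, zero at the start; "wrist_torque": the same for the moment, N m; "gripper_width": opening from 0.0 (shut) to 1.0 (fully open).
Only numpy, scipy, OpenCV 4.12 (cv2) and the standard library are available. Lean on these libraries where they do the work, as an engineer would, in place of code of your own. Each camera call takes 0.05 s, during which the arm holds its last target. There are 200 camera calls.

TASK

Put the long walnut display bar away in the open bay of the walnut case: pushing it over the table with the fingertips, without picking it up, work one end into the bay, then push the other end round behind the short brass post, until the bar lies home along the bay's back wall at both ends. Leave the loupe, bracelet, watch head and pliers where they lie, and take the hand clear at the end.

Things in the scene. Friction and masses are not known exactly. Their poses are not given: they have to be found in the camera images.
- case: Fixed walnut case; an open-topped, floorless bay faces the robot. Origin: table height, foot of the middle of the bay's back wall, inner face; x points from the bay into the case (away from the robot), y left, z up. The bay spans x -135 (open mouth) to 0, y -125 to 125 mm. Side walls 12 mm thick, 28 high; back wall and glass-lidded case behind it (x 0 to 174) 34 high.
- post: Fixed upright brass post in the bay's mouth, 16 mm diameter, 35 high; origin: centre of its foot. In the case's frame it stands at x -140, y -73 or +73 mm (the side changes); the mirrored place has only a flush brass socket plate that stops nothing. The gap from the post to the farther side wall is 190 mm, less than the bar's length.
- bar: Long walnut display bar with steel end bands and low brass studs: 200 mm long, 18 wide, 24 high, 0.08 to 0.17 kg, loose on the table. Origin: centre of its underside; x along its length, z up. Starts on the robot's side of the post, roughly parallel to the bay's back wall. Slides and turns under dry friction at a light push.
- bar_end_a (a point): Centre of the bar's end face at its own +x end, 12 mm above its underside (half its height).
- bar_end_b (a point): Centre of the bar's end face at its own -x end, 12 mm above its underside.
- loupe: Loose brass jeweller's loupe standing upright, 38 mm in diameter, 38 mm high; origin centre of its underside. Leave alone.
- bracelet: Loose rigid closed steel link bracelet standing on its edge as an oval, 71 by 57 mm, 18 mm high; origin at the centre of the oval, table height. Leave alone.
- watch: Loose red plastic watch head, 42 mm disc, 52 mm over its lugs, 11 mm high, lying face up; origin centre of its underside. Leave alone.
- pliers: Loose small pliers with orange handles, 140 mm long, 53 mm wide, 11 mm high, lying flat; origin at the pivot, jaws along its +x (to 49 mm), handles along -x (to -91 mm). Leave alone.
Not all that is in view belongs to the job. Of the things like the bar, leave any that is green or turquoise; of the rest the larger one is meant.

How it is judged:
On the way:
1. one end of the bar is well inside the bay while its other end is still outside, at or in front of the post (((x of bar_end_a in the frame of case between -0.1 and 0 m and y of bar_end_a in the frame of case between -0.125 and 0.125 m and x of bar_end_b in the frame of case below -0.14 m) or (x of bar_end_b in the frame of case between -0.1 and 0 m and y of bar_end_b in the frame of case between -0.125 and 0.125 m and x of bar_end_a in the frame of case below -0.14 m))), for 0.1 s.
At the end, for the whole second after the job is handed in: The bar lies flat and at rest in the bay, behind the post, along the back wall: the middle of each end face is within 20 mm of the back wall (9 mm when touching, so a gap of at most 11 mm at either end) and between the side walls (x of bar_end_a in the frame of case between -0.02 and 0 m and y of bar_end_a in the frame of case between -0.125 and 0.125 m and x of bar_end_b in the frame of case between -0.02 and 0 m and y of bar_end_b in the frame of case between -0.125 and 0.125 m and height (world z) of bar below 0.004 m and angle between bar's own z axis and vertical below 0.1 rad and linear speed of bar below 0.01 m/s).
It fails at once if the bar is lifted (its underside's centre more than 10 mm off the table) or tipped over (height (world z) of bar above 0.01 m or angle between bar's own z axis and vertical above 0.35 rad).
It fails at once if the loupe, bracelet, watch head or pliers is moved more than 20 mm or lifted (distance of any of loupe, bracelet, watch, pliers from where it was at the start of the episode above 0.02 m or height (world z) of any of loupe, bracelet, watch, pliers above 0.012 m).
It also fails if it takes over 72 s, if anything falls off the work surface, if the arm or the gripper's body presses on something with over 40 N, if the wrist force passes 120 N, or if a joint passes its speed limit or range.

## Working session

There is one attempt and no reset: what is moved stays moved. The work goes in short steps, Python scripts to look and compute and a tool call to move; the robot and the scene stay as the last step left them, time stands still between calls to the robot, and variables do not carry over. Pictures are saved under pics/ and viewed, about 8 in all and at most 12, crops included, and the job is handed in when it is done.

Besides the shell and the picture viewer there is one more tool, called by a JSON object that holds its "op" and its "data", one argument or row to a line. apply_moves: Moves the arm, as the interface text tells. Its arguments: {"type":"object","properties":{"motion":{"type":"array","items":{"type":"array"}},"grip_force":{"type":"number"}},"required":["motion"]}

```bash
mkdir -p pics; ls
cat > h.py <<'E'
import numpy as np,cv2
from rig import bot
def cam(n):
    c=bot.calibration(n);K=np.array(c["camera_matrix"],float);R=cv2.Rodrigues(np.array(c["rvec"],float))[0];t=np.array(c["tvec"],float).ravel();return K,R,t
def cloud(n,d):
    K,R,t=cam(n);v,u=np.mgrid[:480,:640]
    p=np.stack([(u-K[0,2])/K[0,0]*d,(v-K[1,2])/K[1,1]*d,d],-1)
    return (p-t)@R
def onplane(n,uv,z):
    K,R,t=cam(n);r=R.T@np.linalg.solve(K,[uv[0],uv[1],1]);c=-R.T@t
    return c+r*(z-c[2])/r[2]
def save(n,f):
    p,d=bot.grab_frame(n);cv2.imwrite("pics/"+f+".png",p[:,:,::-1]);np.savez("pics/"+f,p=p,d=d);return p,d
E
python3 - <<'E'
from h import *
save("top","t0");save("side","s0");print(bot.observe())
for n in("top","side"):
    K,R,t=cam(n);print(n,K[0,0],-R.T@t,R[2])
E
```

```text
pics
{'clock': 0.1, 'joints': array([ 1.14899701,  0.39909935,  0.04504204,  1.53775481, -0.01874193,
        1.20692209, -0.05069802]), 'qd': array([ 0.00040459, -0.00222046,  0.00060922, -0.00436484, -0.00151414,
        0.0014724 ,  0.00153975]), 'joint_torque': array([ 4.48352803e-03, -4.76262581e+01,  1.37011115e+00, -2.54949313e+01,
        1.18552145e-02,  4.99141635e-03,  2.78354662e-06]), 'tool_pos': array([ 0.20609026, -0.61598906,  0.30297907]), 'orientation': array([-8.61675578e-04,  9.86995408e-01,  1.60746037e-01, -1.82987162e-04]), 'force': array([-0.24473844,  1.89293576,  0.58146421]), 'wrist_torque': array([ 0.02801487, -0.0266861 , -0.00140247]), 'gripper_width': 0.997064177370973}
top 462.26542974318824 [0.41424154 0.02433891 0.91193252] [ 0.07531852  0.00122525 -0.99715877]
side 472.0396590440144 [-0.09834459  0.6283367   0.69543985] [ 0.5356467  -0.57268301 -0.62057779]
```

View pics/t0.png

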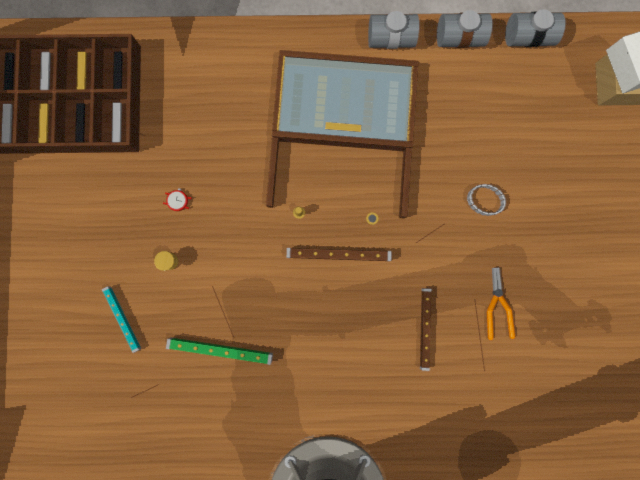

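View pics/s0.png

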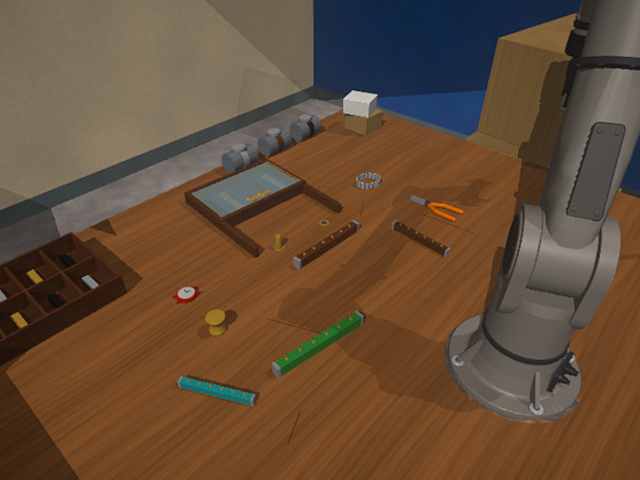

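Top view: the long walnut bar is at about (340,254), roughly 105 px long. A shorter walnut one, about 82 px, is at (427,329). The green one at (219,351) and the turquoise one at (121,319) are to be left. The larger walnut one fits. The post is at (299,212), so on the left (y=+73), and the socket plate is at (372,218). Next I'll measure, and confirm with a crop.

```bash
cat >> h.py <<'E'
def mask_rect(P,d,box,zlo,zhi):
    u0,v0,u1,v1=box;m=np.zeros(d.shape,bool);m[v0:v1,u0:u1]=1
    m&=(d>0)&(P[...,2]>zlo)&(P[...,2]<zhi)
    n,l,s,_=cv2.connectedComponentsWithStats(m.astype(np.uint8));k=1+np.argmax(s[1:,4])
    q=P[l==k];r=cv2.minAreaRect((q[:,:2]*1000).astype(np.float32))
    return q,r
E
python3 - <<'E'
from h import *
z=np.load("pics/t0.npz");p,d=z["p"],z["d"];P=cloud("top",d)
print("table z",np.median(P[230:245,300:380,2]))
for nm,b,lo,hi in [("bar",(275,240,405,270),.012,.04),("bar2",(410,280,440,380),.012,.04),("post",(285,200,315,225),.015,.06),("wallL",(255,150,285,212),.018,.05),("wallR",(395,155,415,222),.018,.05),("case",(260,40,430,148),.015,.06),("loupe",(145,240,185,280),.02,.06),("bracelet",(460,175,515,225),.008,.05),("watch",(160,185,195,215),.005,.05),("pliers",(478,260,525,345),.005,.05)]:
    q,r=mask_rect(P,d,b,lo,hi);print(nm,len(q),"zmed",np.round(np.median(q[:,2]),4),"max",np.round(q[:,2].max(),4),np.round(r[0],1),np.round(r[1],1),round(r[2],2),np.round(cv2.boxPoints(r)).tolist())
for nm,uv,h in [("wallLout foot",(267,207),.028),("wallL in",(274,207),.028),("wallR in",(400,217),.028),("wallR out",(409,218),.028),("backL",(280,138),.034),("backR",(405,147),.034),("post",(299,211),.035),("socket",(372,218),0),("endL",(288,252),.024),("endR",(391,256),.024)]:print(nm,np.round(onplane("top",uv,h),4))
c=p[130:280,255:425];cv2.imwrite("pics/c0.png",cv2.resize(c,None,fx=4.5,fy=4,interpolation=cv2.INTER_CUBIC)[:,:,::-1])
E
```

```text
table z -1.618606558499603e-05
bar 999 zmed 0.024 max 0.0293 [458.7 -27.8] [198.6  18.3] 87.48 [[445.0, -127.0], [464.0, -127.0], [472.0, 71.0], [454.0, 72.0]]
bar2 645 zmed 0.0181 max 0.0222 [ 313.3 -193.1] [ 15.  153.4] 86.98 [[236.0, -197.0], [389.0, -205.0], [390.0, -190.0], [237.0, -182.0]]
post 59 zmed 0.0336 max 0.0377 [543.2  49. ] [14.3 14.2] 57.23 [[533.0, 47.0], [545.0, 39.0], [553.0, 51.0], [541.0, 59.0]]
wallL 378 zmed 0.0279 max 0.0327 [608.9 100.9] [ 12.7 110.3] 84.87 [[553.0, 99.0], [663.0, 90.0], [664.0, 102.0], [555.0, 112.0]]
wallR 435 zmed 0.0277 max 0.0321 [ 590.4 -160.2] [ 12.7 121.6] 84.47 [[529.0, -161.0], [650.0, -172.0], [652.0, -160.0], [530.0, -148.0]]
case 12547 zmed 0.0307 max 0.0392 [753.5 -43.9] [274.3 195.9] 84.88 [[644.0, -172.0], [839.0, -189.0], [863.0, 84.0], [668.0, 101.0]]
loupe 310 zmed 0.0379 max 0.0428 [449.6 303.5] [35.7 36.1] 43.86 [[424.0, 304.0], [449.0, 278.0], [475.0, 303.0], [450.0, 329.0]]
bracelet 265 zmed 0.0165 max 0.0217 [ 563.4 -319.6] [71.1 57. ] 64.69 [[523.0, -340.0], [574.0, -364.0], [604.0, -300.0], [553.0, -275.0]]
watch 376 zmed 0.0103 max 0.0161 [570.9 290.9] [54.6 40.6] 49.73 [[538.0, 283.0], [569.0, 257.0], [604.0, 299.0], [573.0, 325.0]]
pliers 723 zmed 0.0097 max 0.0151 [ 360.8 -337.2] [136.2  52.4] 2.25 [[292.0, -314.0], [294.0, -366.0], [430.0, -361.0], [428.0, -308.0]]
wallLout foot [0.5507 0.1088 0.028 ]
wallL in [0.5505 0.0953 0.028 ]
wallR in [ 0.5284 -0.1471  0.028 ]
wallR out [ 0.5262 -0.1644  0.028 ]
backL [0.6844 0.0825 0.034 ]
backR [ 0.6638 -0.1591  0.034 ]
post [0.5412 0.047  0.035 ]
socket [ 0.5306 -0.0969  0.    ]
endL [0.4635 0.0692 0.024 ]
endR [ 0.4536 -0.1287  0.024 ]
```

View pics/c0.png

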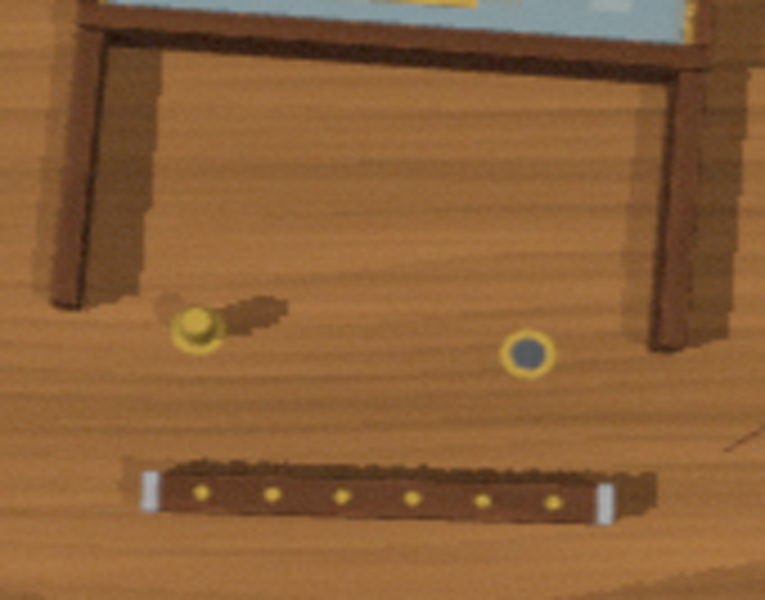

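The crop confirms it: long walnut bar, steel bands, brass studs, measured 198×18×24 mm. The post is on the left. The case frame checks out from the post, the walls and the back edge: origin about (0.676, -0.037), yaw about -5.1°. First I'll shut the fingers and align the tool with the case frame, so that tool x = case x and tool y = -case y.

{"op": "apply_moves", "data": {
  "motion": [
    [0,[0,0,0],7.9],
    [0,[0,0,0],7.9],
    [0,[0,0,0],7.8],
    [0,[0,0,0],0]
  ],
  "grip_force": 20
}}

```text
clock: 0.6
tool_pos: [0.2062, -0.6162, 0.3034]
orientation: [-0.0, 0.999, -0.044, -0.0]
force: [0.6, -0.6, 0.6]
gripper_width: 0.14
```

```bash
cat >> h.py <<'E'
O=np.array([.676,-.037]);A=np.radians(-5.1);RC=np.array([[np.cos(A),-np.sin(A)],[np.sin(A),np.cos(A)]])
def tocase(p): return (np.asarray(p)[...,:2]-O)@RC*1000
def tool():
    s=bot.observe();w,x,y,z=s["orientation"];xt=np.array([1-2*(y*y+z*z),2*(x*y+w*z)])
    print("t",round(s["clock"],2),"tool case mm",np.round(tocase(s["tool_pos"]),1),"z",round(s["tool_pos"][2],4),"yaw rel case",round(np.degrees(np.arctan2(xt[1],xt[0])-A),2),"F",np.round(s["force"],1),"g",round(s["gripper_width"],2))
def bar(f="_b"):
    p,d=save("top",f);P=cloud("top",d);C=tocase(P)
    m=(d>0)&(P[...,2]>.018)&(P[...,2]<.0285)&(C[...,0]>-330)&(C[...,0]<-2)&(abs(C[...,1])<123)
    n,l,s,_=cv2.connectedComponentsWithStats(m.astype(np.uint8))
    for k in np.argsort(-s[1:,4])[:2]+1:
        if s[k,4]<60: continue
        r=cv2.minAreaRect(C[l==k].astype(np.float32));b=cv2.boxPoints(r)
        e=sorted([(np.linalg.norm(b[i]-b[(i+1)%4]),tuple(np.round((b[i]+b[(i+1)%4])/2,1))) for i in range(4)])[:2]
        print("blob",s[k,4],"c",np.round(r[0],1),"size",np.round(r[1],1),"ends",[x[1] for x in e])
E
python3 - <<'E'
from h import *
tool();bar()
E
```

```text
t 0.6 tool case mm [-416.4 -618.6] z 0.3034 yaw rel case 0.1 F [ 0.6 -0.6  0.6] g 0.14
blob 986 c [-217.4  -10.2] size [ 18.3 198.9] ends [(np.float32(-221.8), np.float32(89.1)), (np.float32(-213.0), np.float32(-109.6))]
```

{"op": "apply_moves", "data": {
  "motion": [
    [0,[1.6,-5.2,0],0],
    [0,[1.6,-5.2,0],0],
    [0,[1.6,-5.2,0],0],
    [0,[1.6,-5.2,0],0],
    [0,[1.6,-5.2,0],0],
    [0,[1.6,-5.2,0],0],
    [0,[1.6,-5.2,0],0],
    [0,[1.6,-5.2,0],0],
    [0,[1.6,-5.2,0],0],
    [0,[1.7,-5.6,0],0],
    [0,[0,0,5],0],
    [0,[0,0,5],0],
    [0,[0,0,5],0],
    [0,[0,0,4],0],
    [0,[0,0,0],0],
    [0,[0,0,0],0]
  ]
}}

```text
clock: 2.65
tool_pos: [0.4142, -0.109, 0.1151]
orientation: [0.0, 0.999, -0.044, 0.001]
force: [-0.1, 0.0, 0.1]
gripper_width: -0.001
```

Run:
```python
from h import *
tool()
save("side","s1")
```

```text
t 2.65 tool case mm [-254.3  -95. ] z 0.1151 yaw rel case 0.04 F [-0.1  0.   0.1] g -0.0
```

View pics/s1.png

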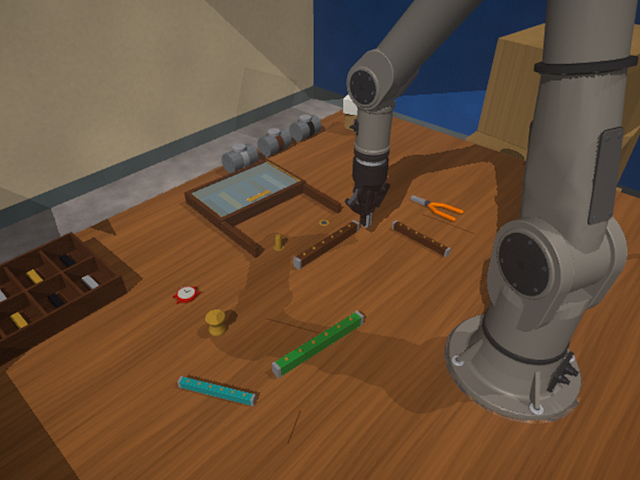

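The fingers are shut and stand just behind the bar's right end at (365,222). I'll lower them and push forward.

{"op": "apply_moves", "data": {
  "motion": [
    [0,[0,0,1.8],0],
    [0,[0,0,1.8],0],
    [0,[0,0,0],0],
    [0,[1,0,0],0],
    [0,[1,0,0],0],
    [0,[1,0,0],0],
    [0,[1,0,0],0],
    [0,[1,0,0],0],
    [0,[1,0,0],0],
    [0,[1,0,0],0],
    [0,[1,0,0],0],
    [0,[1,0,0],0],
    [0,[0,0,0],0]
  ]
}}

```text
clock: 4.32
tool_pos: [0.5039, -0.1169, 0.078]
orientation: [0.0, 0.999, -0.044, 0.001]
force: [-0.2, 0.3, -1.1]
gripper_width: 0.001
```

Run:
```python
from h import *
tool();bar("b1")
```

```text
t 4.33 tool case mm [-164.3  -94.9] z 0.078 yaw rel case 0.0 F [-0.2  0.3 -1.1] g 0.0
blob 675 c [-201.6   12.6] size [ 18.2 145.7] ends [(np.float32(-238.6), np.float32(75.3)), (np.float32(-164.6), np.float32(-50.2))]
```

View pics/b1.png

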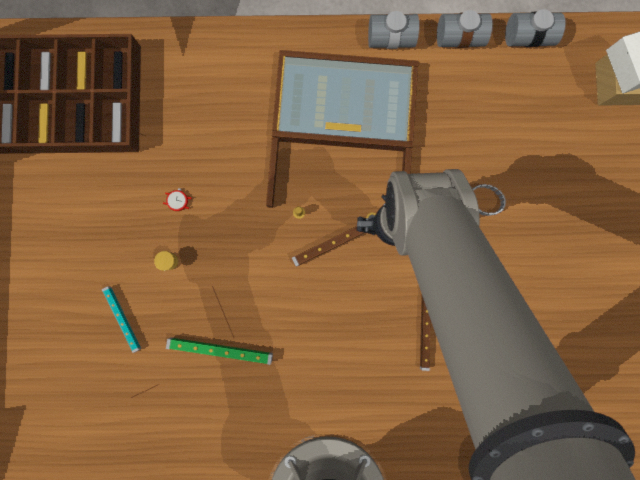

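The bar is turned about 30°, with the right end going in. I'll step the finger a little left so it doesn't run off the end, then push on.

{"op": "apply_moves", "data": {
  "motion": [
    [0,[-3,0,0],0],
    [0,[-1,-3,0],0],
    [0,[2,0,0],0],
    [0,[1,0,0],0],
    [0,[1,0,0],0],
    [0,[1,0,0],0],
    [0,[1,0,0],0],
    [0,[1,0,0],0],
    [0,[0,0,0],0]
  ]
}}

```text
clock: 5.5
tool_pos: [0.5365, -0.0897, 0.078]
orientation: [-0.0, 0.999, -0.045, 0.001]
force: [-0.1, 1.3, -0.2]
gripper_width: 0.001
```

Run:
```python
from h import *
tool();bar("b2")
```

```text
t 5.5 tool case mm [-134.3  -64.9] z 0.078 yaw rel case -0.01 F [-0.1  1.3 -0.2] g 0.0
blob 628 c [-186.7   15.6] size [ 18.1 131.9] ends [(np.float32(-235.2), np.float32(60.3)), (np.float32(-138.2), np.float32(-29.0))]
```

The right end is at about (-88,-75) mm in the case frame and the left end at (-235,60), so the halfway condition holds. Next I'll go to the left end face and push along the bar's axis (tool turned 42.6°).

{"op": "apply_moves", "data": {
  "motion": [
    [0,[-2,0,0],0],
    [0,[0,0,-5],0],
    [0,[-2.7,-3.7,0],0],
    [0,[-2.7,-3.7,0],0],
    [0,[-2.7,-3.7,0],0],
    [0,[-2.6,-3.8,0],0],
    [0,[0,0,0],10.7],
    [0,[0,0,0],10.7],
    [0,[0,0,0],10.6],
    [0,[0,0,0],10.6],
    [0,[0,0,2.5],0],
    [0,[0,0,2.5],0],
    [0,[0,0,0],0],
    [0,[0,0,0],0]
  ]
}}

```text
clock: 7.3
tool_pos: [0.4224, 0.0701, 0.0785]
orientation: [-0.0, 0.915, -0.404, 0.0]
force: [-0.1, 0.9, 1.0]
gripper_width: 0.0
```

Run:
```python
from h import *
tool();bar("b3")
```

```text
t 7.3 tool case mm [-262.1   84.2] z 0.0785 yaw rel case -42.6 F [-0.1  0.9  1. ] g 0.0
blob 868 c [-155.6  -13. ] size [ 18.  182.6] ends [(np.float32(-222.8), np.float32(48.8)), (np.float32(-88.5), np.float32(-74.8))]
```

{"op": "apply_moves", "data": {
  "motion": [
    [0,[1.5,0,0],0],
    [0,[1,0,0],0],
    [0,[1,0,0],0],
    [0,[1,0,0],0],
    [0,[1,0,0],0],
    [0,[1,0,0],0],
    [0,[1,0,0],0],
    [0,[0,0,0],0]
  ]
}}

```text
clock: 8.35
tool_pos: [0.4733, 0.0137, 0.0779]
orientation: [0.0, 0.914, -0.405, 0.0]
force: [-0.2, -0.6, 0.1]
gripper_width: 0.0
```

Run:
```python
from h import *
tool();bar("b4")
```

```text
t 8.35 tool case mm [-206.4   32.5] z 0.0779 yaw rel case -42.69 F [-0.2 -0.6  0.1] g 0.0
blob 522 c [-91.7 -72.6] size [ 18.1 114. ] ends [(np.float32(-49.8), np.float32(-111.2)), (np.float32(-133.7), np.float32(-33.9))]
```

View pics/b4.png

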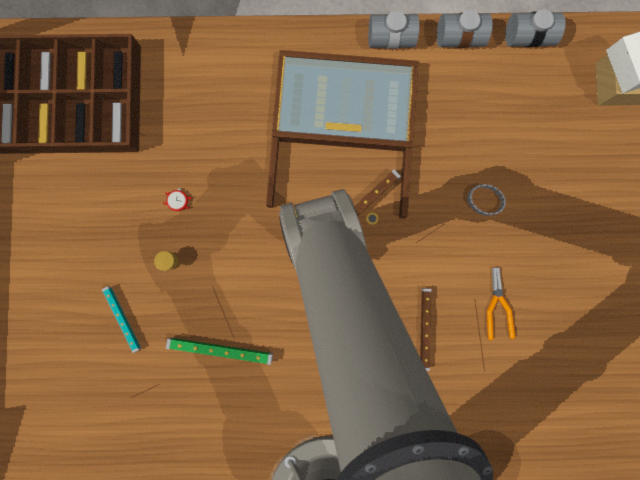

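The bar is at about 47° with its right end at (-50,-111), near the right wall, and the left end at about (-197,24). I'll push a bit more along the axis so the right end slides toward the back corner.

{"op": "apply_moves", "data": {
  "motion": [
    [0,[0.7,0,0],0],
    [0,[0.7,0,0],0],
    [0,[0.7,-0.1,0],0],
    [0,[0.7,-0.1,0],0],
    [0,[0.7,-0.2,0],0],
    [0,[0,0,0],0]
  ]
}}

```text
clock: 9.15
tool_pos: [0.5, -0.0091, 0.078]
orientation: [-0.0, 0.914, -0.405, 0.001]
force: [-0.2, -0.0, 0.5]
gripper_width: -0.001
```

Run:
```python
from h import *
tool();bar("b5")
```

```text
t 9.15 tool case mm [-177.8   12.1] z 0.078 yaw rel case -42.64 F [-0.2 -0.   0.5] g -0.0
blob 381 c [-44.  -91.1] size [18.  87.8] ends [(np.float32(-78.9), np.float32(-64.4)), (np.float32(-9.2), np.float32(-117.8))]
```

Right end at (-9,-118), left end at about (-168,4), θ≈52°. Now I'll move to the rear face, with the tool squared to the case, and swing the left end round behind the post.

{"op": "apply_moves", "data": {
  "motion": [
    [0,[-2,0,0],0],
    [0,[0,0,-5],0],
    [0,[0,0,0],-10.7],
    [0,[0,0,0],-10.7],
    [0,[0,0,0],-10.6],
    [0,[0,0,0],-10.6],
    [0,[1.6,5,0],0],
    [0,[1.6,5,0],0],
    [0,[0,0,2.5],0],
    [0,[0,0,2.5],0],
    [0,[0,0,0],0],
    [0,[1,-1,0],0],
    [0,[1,-1,0],0],
    [0,[0.9,-0.9,0],0],
    [0,[0.9,-0.9,0],0],
    [0,[0.9,-0.9,0],0],
    [0,[0,0,0],0]
  ]
}}

```text
clock: 11.32
tool_pos: [0.5608, -0.0524, 0.078]
orientation: [-0.0, 0.999, -0.044, 0.001]
force: [-0.3, -0.4, -0.5]
gripper_width: -0.001
```

Run:
```python
from h import *
tool();bar("b6");save("side","s6")
```

```text
t 11.32 tool case mm [-113.4  -25.6] z 0.078 yaw rel case 0.09 F [-0.3 -0.4 -0.5] g -0.0
blob 128 c [-123.9   25.2] size [18.8 31. ] ends [(np.float32(-133.8), np.float32(37.1)), (np.float32(-114.1), np.float32(13.2))]
```

View pics/b6.png

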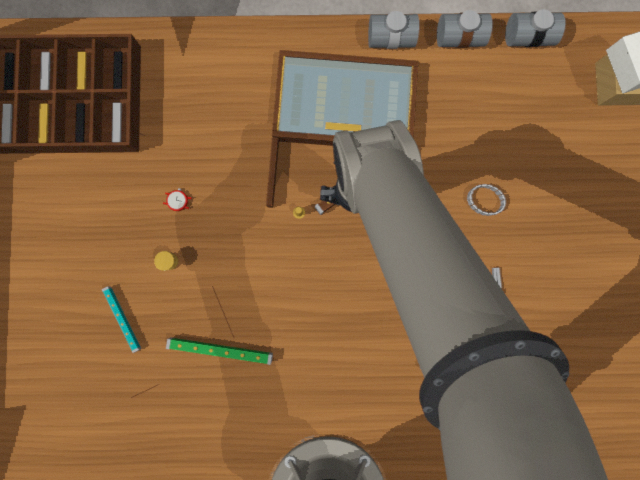

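The left end is at (-134,37), passing inside the post. The right end is still in the corner at about (-7,-117). I'll continue.

{"op": "apply_moves", "data": {
  "motion": [
    [0,[0.9,-0.6,0],0],
    [0,[0.9,-0.6,0],0],
    [0,[0.9,-0.6,0],0],
    [0,[0.9,-0.5,0],0],
    [0,[0.9,-0.5,0],0],
    [0,[0.9,-0.4,0],0],
    [0,[0,0,0],0]
  ]
}}

```text
clock: 12.3
tool_pos: [0.6173, -0.026, 0.078]
orientation: [-0.0, 0.999, -0.044, 0.001]
force: [0.0, 0.1, 0.3]
gripper_width: -0.0
```

Run:
```python
from h import *
tool();bar("b7")
```

```text
t 12.3 tool case mm [-59.4   5.7] z 0.078 yaw rel case 0.03 F [0.  0.1 0.3] g -0.0
```

{"op": "apply_moves", "data": {
  "motion": [
    [0,[0.7,-0.3,0],0],
    [0,[0.7,-0.3,0],0],
    [0,[0.6,-0.2,0],0],
    [0,[0.4,0,0],0],
    [0,[0.3,0,0],0],
    [0,[0,0,0],0]
  ]
}}

```text
clock: 13.1
tool_pos: [0.6442, -0.0211, 0.0779]
orientation: [0.0, 0.999, -0.045, 0.0]
force: [-0.3, 0.2, -0.2]
gripper_width: -0.001
```

Run:
```python
from h import *
tool();bar("b8");save("side","s8")
```

```text
t 13.1 tool case mm [-33.1  13. ] z 0.0779 yaw rel case -0.01 F [-0.3  0.2 -0.2] g -0.0
```

View pics/s8.png

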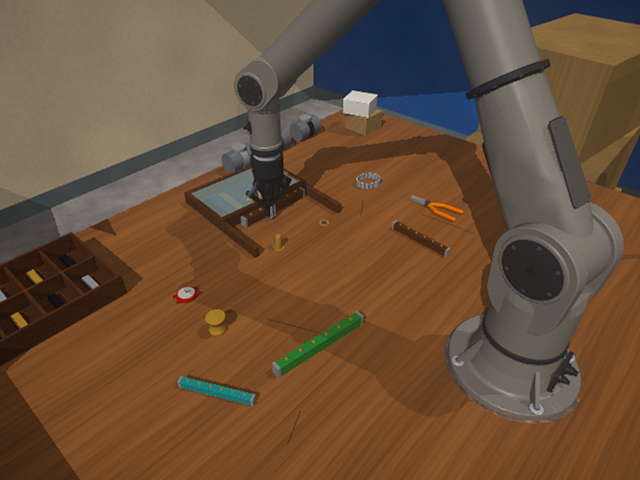

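The bar is nearly home behind the post, its left end visible at about (247,221). I'll back off and check.

{"op": "apply_moves", "data": {
  "motion": [
    [0,[-3,0,0],0],
    [0,[-2,0,-5],0],
    [0,[-4,0,-4],0],
    [0,[-4,2,-3],0],
    [0,[-3,5,-2],0],
    [0,[-3,5,0],0],
    [0,[-2,5.5,0],0],
    [0,[-1,5.5,0],0],
    [0,[0,6,0],0],
    [0,[0,6,0],0],
    [0,[0,0,0],0]
  ]
}}

```text
clock: 14.58
tool_pos: [0.3916, -0.3553, 0.2181]
orientation: [0.001, 0.999, -0.049, 0.0]
force: [0.3, 0.5, -0.4]
gripper_width: 0.002
```

Run:
```python
from h import *
tool();bar("b9")
d=np.load("pics/b9.npz");P=cloud("top",d["d"]);C=tocase(P)
for y in range(-110,111,20):
    k=(abs(C[...,1]-y)<6)&(C[...,0]>-60)&(C[...,0]<15)
    z=P[...,2][k];x=C[...,0][k];b=(z>.02)&(z<.0285)
    print(y,"bar x",np.round([x[b].min(),x[b].max()],1) if b.any() else None,"wall min",round(x[z>.031].min(),1) if (z>.031).any() else None)
c=d["p"][125:225,255:425];cv2.imwrite("pics/c9.png",cv2.resize(c,None,fx=4.5,fy=4.5,interpolation=cv2.INTER_CUBIC)[:,:,::-1])
```

```text
t 14.57 tool case mm [-255.  -342.4] z 0.2181 yaw rel case -0.51 F [ 0.3  0.5 -0.4] g 0.0
blob 971 c [-12.6 -15.8] size [ 19.8 200.7] ends [(np.float32(-15.0), np.float32(84.5)), (np.float32(-10.3), np.float32(-116.1))]
-110 bar x [-18.9   0.7] wall min -0.6
-90 bar x [-18.8   1.4] wall min 0.1
-70 bar x [-19.5   0.8] wall min 0.0
-50 bar x [-20.6  14.9] wall min 0.1
-30 bar x [-20.6   1.1] wall min -0.4
-10 bar x [-21.7   1.8] wall min 0.1
10 bar x [-22.1   1.7] wall min 0.3
30 bar x [-23.6   1.4] wall min 0.2
50 bar x [-23.3  14.6] wall min 0.6
70 bar x [-24.5   1.6] wall min 0.7
90 bar x [-14.3   1.2] wall min 0.5
110 bar x [0.8 1.2] wall min 0.8
```

View pics/c9.png

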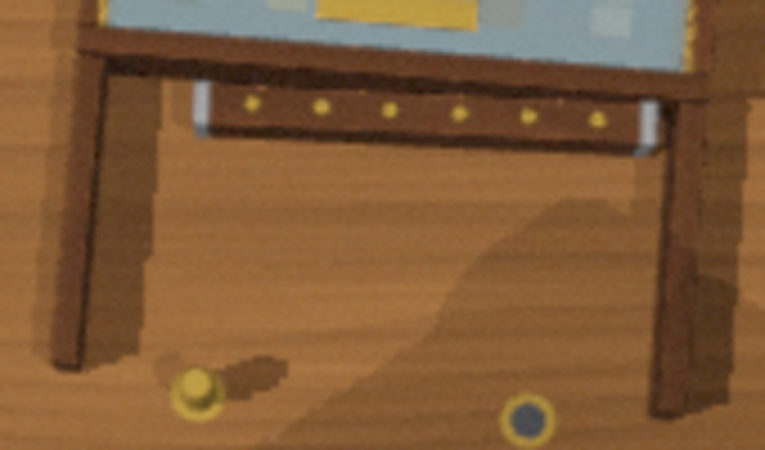

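The bar lies in the bay behind the post. Right end is seated (centre about -10); left end has a gap of about 5–6 mm (centre about -15). That is inside tolerance, but I'll press the left half home.

{"op": "apply_moves", "data": {
  "motion": [
    [0,[2.6,-5.3,0],0],
    [0,[2.6,-5.3,0],0],
    [0,[2.6,-5.3,0],0],
    [0,[2.6,-5.3,0],0],
    [0,[2.7,-5.3,0],0],
    [0,[2.7,-5.3,0],0],
    [0,[2.7,-5.4,0],0],
    [0,[0,0,0],0],
    [0,[0,0,4.7],0],
    [0,[0,0,4.7],0],
    [0,[0,0,4.6],0],
    [0,[0,0,0],0],
    [0,[1.5,0,0],0],
    [0,[1.2,0,0],0],
    [0,[0.5,0,0],0],
    [0,[0.4,0,0],0],
    [0,[0.3,0,0],0],
    [0,[0,0,0],0]
  ]
}}

```text
clock: 16.88
tool_pos: [0.6498, 0.0006, 0.0778]
orientation: [0.0, 0.999, -0.044, -0.0]
force: [-0.3, -0.3, 0.0]
gripper_width: 0.001
```

Run:
```python
from h import *
tool()
```

```text
t 16.88 tool case mm [-29.4  35.1] z 0.0778 yaw rel case -0.0 F [-0.3 -0.3  0. ] g 0.0
```

One more small nudge, then withdraw and check.

{"op": "apply_moves", "data": {
  "motion": [
    [0,[0.15,0,0],0],
    [0,[0,0,0],0],
    [0,[-3,0,0],0],
    [0,[-2,0,-5],0],
    [0,[-4,0,-4],0],
    [0,[-4,2,-3],0],
    [0,[-3,5,-2],0],
    [0,[-3,5,0],0],
    [0,[-2,5.5,0],0],
    [0,[-1,5.5,0],0],
    [0,[0,6,0],0],
    [0,[0,6,0],0],
    [0,[0,2,0],0],
    [0,[0,0,0],0]
  ]
}}

```text
clock: 18.62
tool_pos: [0.3989, -0.3493, 0.2178]
orientation: [-0.0, 0.999, -0.046, -0.0]
force: [0.4, 1.0, -0.4]
gripper_width: -0.001
```

Run:
```python
from h import *
tool();bar("b10")
d=np.load("pics/b10.npz");z0=np.load("pics/t0.npz")
for n,b,lo in [("loupe",(145,240,185,280),.02),("bracelet",(460,175,515,225),.008),("watch",(160,185,195,215),.005),("pliers",(478,260,525,345),.005)]:
    print(n,[np.round(mask_rect(cloud("top",z["d"]),z["d"],b,lo,.06)[1][0],1) for z in (z0,d)])
```

```text
t 18.62 tool case mm [-248.2 -335.7] z 0.2178 yaw rel case -0.14 F [ 0.4  1.  -0.4] g -0.0
blob 883 c [-10.4 -15.6] size [200.   16.7] ends [(np.float32(-10.5), np.float32(-115.6)), (np.float32(-10.3), np.float32(84.4))]
loupe [array([449.6, 303.5]), array([449.7, 303.5])]
bracelet [array([ 563.4, -319.6]), array([ 563. , -320.1])]
watch [array([570.9, 290.9]), array([571.5, 289.2])]
pliers [array([ 360.8, -337.2]), array([ 360.4, -339.4])]
```

```bash
python3 -c "
from rig import bot
print(bot.hand_in())"
```

```text
the job is handed in; nothing more can be done
None
```

I pushed the long walnut bar into the bay with the shut fingertips. It now lies along the back wall behind the post, and I handed the job in at 18.6 s of the 72 s allowed.

- **How it went:** I worked the right end into the bay first, pushed along the bar's axis into the right back corner, then swung the left end round behind the post. I pressed the left half home with one extra push.
- **Halfway condition:** one end was measured at about (-88, -75) mm in the case frame while the other was still at x ≈ -235 mm.
- **Final bar position:** the middle of one end face is at x -10.5 mm, y -116 mm and the other at x -10.3 mm, y +84 mm. The limit is 20 mm from the back wall, and both are between the side walls.
- **Things to leave alone:** the loupe and bracelet measure within 1 mm of where they started, and the watch head and pliers within about 2.5 mm. That is within the measuring noise.
- **Hand:** it ended raised and clear of the bar, with the tool origin at 218 mm height. It was above the pliers but not touching them.
- **Check that disagreed:** after the first swing the left end stood at x ≈ -15 mm, about 5 mm off the wall, and the extra push closed that gap. No other check failed.

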